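# Select the fresh sorbent tube and run the sampler pump

## Robot

A 6-joint arm with a two-finger parallel gripper is mounted at the origin on a cart in front of the work surface, level with it; the furniture and walls round the work are solid. World frame = base frame: x ahead of the robot, y to its left, z up, the work surface at z = 0. Lengths are in m, angles in degrees, forces in N, time in s.
With the tool pointing down it reaches from about 0.35 to 0.875 m from the base axis. Payload 4.2 kg.
Tool frame: the origin (TCP) lies between the finger pads; the fingertips stand 8 mm ahead of it and the grasp point (between the pads) lies 11 mm behind it; z points along the fingers, y is the line along which they close (so a half turn about z gives the same grasp; the last joint's range is limited). The gripper opens to 87 mm and grips with 3 to 60 N. Pads are 19 mm wide; open, the fingers measure 117 mm over their backs; the gripper's body (75 mm by 190 mm) begins 51 mm behind the grasp point.
Start: joints at [79.103, 22.042, 0.453, 0, -68.411, -14.817], TCP at [0.271, 0.563, 0.231] pointing down, gripper open.
Joint ranges: [-179.83, 179.83], [-69.29, 118.12], [-61.27, 80.66], [-181.25, 117.63], [-171.15, -9.14], [-177.46, 177.46]. Speed limits (degrees/s): [159.86, 159.86, 180, 180, 180, 180].

## Interface

Orientations are given as a 3x3 rotation matrix whose columns are the frame's x, y, z axes.
In Python, from station import sense, capture, camera_model, finish_job, find_in gives the robot as it stands. The module is installed in compiled form; this text tells all that it offers.
- The arm moves only by the tool arm_command, never from a script. Its argument "motion" is a list of rows, each a list of 7 numbers: the finger opening in mm, from 0 to 87, then the shift along the tool's x, y, z in mm, then the turn, a rotation vector about the tool's x, y, z in rad. In form: [[jaw, dx, dy, dz, rx, ry, rz], ...]. A call has 1 to 8 rows; each row shifts and turns the commanded pose from where the row before left it, along the tool's axes as they then stand; what a row does not reach is not made up. A row lasts 1/10 s, in which the tool goes at most 50 mm and 8.59 degrees, less where a joint would pass 70% of its speed; a pose out of reach is approached as far as the arm can. A call with a gripper value outside its range is refused whole. The fingers move at their own pace and stop on an object; the grip force is fixed at half the most. Time passes only in rows, so rows that do not move let the fingers close. It gives the time, the measured TCP pose, the force, the opening and the grip force at its end, in the units of the state.
- sense(): the state, without advancing time (a new reading comes with each control period).
- capture(name): name is "scene" or "top" or "wrist"; returns the picture (480x640x3 uint8, red, green, blue); there is no depth.
- camera_model(name): a dict with "fx", "fy", "cx", "cy" (pixels), "k1" (the pictures are not rectified: a ray, as slopes to the right and down, at radius r is drawn at 1 + k1 r^2 times it, then the intrinsics apply), "R" (3x3) and "t" (3): a world point X has camera coordinates R X + t. Camera axes: x right, y down, z forward; pixel columns grow to the right and rows downward; lengths in m; the calibration is good to about 2 mm. A picture is of the moment at which its call begins: read the wrist's pose just before it. camera_model takes no time and is no camera call; for the wrist camera it gives the pose at the moment of the call.
- finish_job(): hands the job in; it is judged then, once.
Trained networks look in the newest picture that a camera, given by its name, has taken for a name from the list of things; names that differ only in an ending like _2 or _b are one class to them, and where a whole thing is asked for, a point or a joint stands for the part that bears it (a point fixed in the world has none). Each returns a list of dicts, best first, with "p" (0 to 1); they miss things now and then, are a little off and sometimes report something else, mostly with a low value. They report only what shows in the picture. A call takes as long as a camera call.
- find_in(target, camera): "location" ([row, column] in pixels, amid what is visible of it).
The state is a dict: "time_s": time; "joints": joint angles; "joint_velocities": joint speeds; "effort": joint torques, N m; "tcp_pos": TCP position; "ee_rot": TCP orientation; "wrist_force": force on the tool from outside, world axes, zero at the start; "moment": the same for the moment, N m; "gripper_width": opening from 0.0 (shut) to 1.0 (fully open); "gripper_force": force on a finger pad.
Only numpy, scipy, OpenCV 4.12 (cv2) and the standard library are available. Lean on these libraries where they do the work, as an engineer would, in place of code of your own. Each camera call takes 0.05 s, during which the arm holds its last target. There are 200 camera calls.

## Task

On the sorbent-tube sampler, push the black selector lever round with a fingertip, counting the clicks from well to well, until it has clicked in at the fresh tube, the one with the yellow cap. Then press the green pump button fully down, hold it down for two seconds to draw air through that tube, and let it come up again, with the lever left on the fresh tube. Only push and press, gently: do not pinch the lever, do not press the button while the lever is at any other well, and do not move or lift the things standing round the sampler.

Things in the scene. Friction and masses are not known exactly. Their poses are not given: they have to be found in the camera images.
- sampler: Sorbent-tube sampler, fixed to the worktop: white case 170 (x) x 196 (y) x 60 mm high with a dark steel deck on top. Origin on the selector's axis at worktop height; z up, x from the side with the button towards the side with the wells. The case reaches from x = -81 to +89 mm and y = -98 to +98 mm.
- well_ring (a point): Centre of the ring of wells: on the selector's axis, on the deck, 60 mm above the worktop; axes as the sampler's. Seven wells, radius 68 mm, at -90, -60, -30, 0, 30, 60, 90 degrees from +x (positive towards +y). In them, fixed, at most 18 mm wide and 17 mm above the deck: tubes with white caps (used), one with yellow cap (fresh), low black blank plugs.
- selector (a joint): Angle of the lever, rad, counter-clockwise from above positive, 0 along the sampler's +x: it equals a well's angle when pointing at that well. Stops at +-1.65. Starts at rest at the well at -30, 0 or 30 degrees, within about 0.04 rad; the fresh tube is at -90, -60, 60 or 90.
- hub_top (a point): Top of the selector's hub, on its axis, 96.5 mm above the worktop. The clicks: the lever is drawn into a rest at each well, every 0.524 rad. Pushing it out takes up to 0.15 N m (4 N at 38 mm), a little more when fast, most at 0.13 rad from the rest; once past half-way (0.26 rad) it runs ahead of the finger by itself into the next rest and stays.
- lever_tip (a point): Middle of the lever's end face, 47.5 mm from the selector's axis and 86.5 mm above the worktop; its x axis points along the lever away from the hub, z up. The black lever, with a white line on top, is a bar 13 mm wide, reaching from the round hub (18 mm radius) to this face and from 77.5 to 95.5 mm above the worktop: higher than the tube caps (77 mm).
- fresh_tube: The fresh tube's yellow ribbed cap, round, 18 mm wide, 15 mm high, fixed in its well. Origin at the centre of its underside, 62 mm above the worktop.
- pump_button (a joint): Travel of the green pump button, m: 0 up, 0.006 fully down. A spring lifts it again; fully down takes 5 N.
- pump_button_top (a point): Centre of the top of the green round push button (24 mm across) at (-52, -52) mm in the sampler's frame, 78 mm above the worktop when up. It is pressed straight down and stands 6 mm proud of its round black housing (40 mm across), flush with it when fully down.
- meter: Bystander, loose: brown hand thermometer 129 x 64 x 23 mm, lying beside the sampler. Origin under its middle.
- vial: Bystander, loose: small glass vial with black cap, 28 mm wide, 60 mm high, standing. Origin under its middle.
- pen: Bystander, loose: black and white marker pen, 135 x 17 x 16 mm, lying in front of the sampler. Origin under its middle.
- bulb: Bystander, loose: red rubber pipette bulb, 53 mm wide, 76 mm high, standing. Origin under its middle.

How it is judged:
By the outcome, as a careful person would: the job done as asked, in the order asked, and still so for the second after the job is handed in, with the robot touching nothing.
It also fails if it takes over 58 s, if anything falls off the work surface, if the arm or the gripper's body presses on something with over 40 N, if the wrist force passes 120 N, or if a joint passes its speed limit or range.

## Working session

There is one attempt and no reset: what is moved stays moved. The work goes in short steps, Python scripts to look and compute and a tool call to move; the robot and the scene stay as the last step left them, time stands still between calls to the robot, and variables do not carry over. Pictures are saved under pics/ and viewed, at most 10 in all, crops included, and the job is handed in when it is done.

Besides the shell and the picture viewer there is one more tool, called after "Call:" as name(argument=value, ...) on one line, values as JSON. arm_command: Moves the arm, as the interface text tells. Its arguments: {"type":"object","properties":{"motion":{"type":"array"}},"required":["motion"]}

```bash
mkdir -p pics
cat > h.py <<'E'
import numpy as np, cv2
from station import *
def ray(cam,rc,m=None):
    m=m or camera_model(cam); d=np.array([(rc[1]-m['cx'])/m['fx'],(rc[0]-m['cy'])/m['fy']])
    u=d.copy()
    for _ in range(20): u=d/(1+m['k1']*(u@u))
    R=np.array(m['R']); t=np.array(m['t'])
    return -R.T@t, R.T@np.array([u[0],u[1],1])
def atz(cam,rc,z,m=None):
    o,d=ray(cam,rc,m); return o+d*(z-o[2])/d[2]
def pix(cam,X,m=None):
    m=m or camera_model(cam); c=np.array(m['R'])@X+np.array(m['t']); u=c[:2]/c[2]; u=u*(1+m['k1']*(u@u))
    return [m['fy']*u[1]+m['cy'],m['fx']*u[0]+m['cx']]
def save(cam,n):
    im=capture(cam); cv2.imwrite('pics/'+n+'.png',im[:,:,::-1]); return im
E
python3 - <<'E'
from h import *
H=dict(hub_top=.0965,lever_tip=.0865,fresh_tube=.07,pump_button_top=.078,meter=.01,vial=.03,pen=.008,bulb=.04,sampler=.06)
np.set_printoptions(precision=3,suppress=True)
for c in ['top','scene']:
    save(c,c+'0')
    for n,z in H.items():
        for d in find_in(n,c)[:2]: print(c,n,round(d['p'],2),np.round(d['location']),atz(c,d['location'],z))
s=sense(); print(s['time_s'],s['tcp_pos'],np.array(s['ee_rot']))
E
```

```text
top hub_top 0.6 [284. 336.] [ 0.538 -0.132  0.097]
top lever_tip 0.69 [284. 335.] [ 0.54  -0.13   0.086]
top fresh_tube 0.6 [282. 295.] [ 0.544 -0.059  0.07 ]
top pump_button_top 0.64 [285. 333.] [ 0.538 -0.127  0.078]
top pump_button_top 0.42 [305. 372.] [ 0.502 -0.197  0.078]
top meter 0.67 [304. 370.] [ 0.508 -0.2    0.01 ]
top meter 0.56 [257. 412.] [ 0.599 -0.282  0.01 ]
top vial 0.48 [312. 264.] [ 0.49  -0.001  0.03 ]
top pen 0.65 [353. 347.] [ 0.417 -0.156  0.008]
top bulb 0.97 [219. 388.] [ 0.667 -0.231  0.04 ]
top sampler 0.97 [290. 332.] [ 0.531 -0.126  0.06 ]
scene hub_top 0.58 [252. 339.] [ 0.542 -0.118  0.097]
scene lever_tip 0.84 [256. 342.] [ 0.541 -0.124  0.087]
scene fresh_tube 0.7 [281. 315.] [ 0.553 -0.063  0.07 ]
scene pump_button_top 0.59 [244. 385.] [ 0.502 -0.201  0.078]
scene meter 0.86 [232. 363.] [ 0.598 -0.298  0.01 ]
scene vial 0.78 [341. 325.] [0.488 0.003 0.03 ]
scene pen 0.67 [309. 413.] [ 0.418 -0.154  0.008]
scene bulb 0.78 [222. 312.] [ 0.677 -0.235  0.04 ]
scene sampler 0.76 [287. 349.] [ 0.506 -0.091  0.06 ]
scene sampler 0.45 [230. 365.] [ 0.564 -0.242  0.06 ]
1.0 [0.271 0.563 0.231] [[ 0.901 -0.434  0.   ]
 [-0.434 -0.901  0.   ]
 [-0.    -0.    -1.   ]]
```

Run:
```python
import cv2
a=cv2.imread('pics/top0.png')[200:380,230:450]; cv2.imwrite('pics/tc.png',cv2.resize(a,None,fx=3.6,fy=3.3,interpolation=2))
```

```text
(no output)
```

View pics/tc.png

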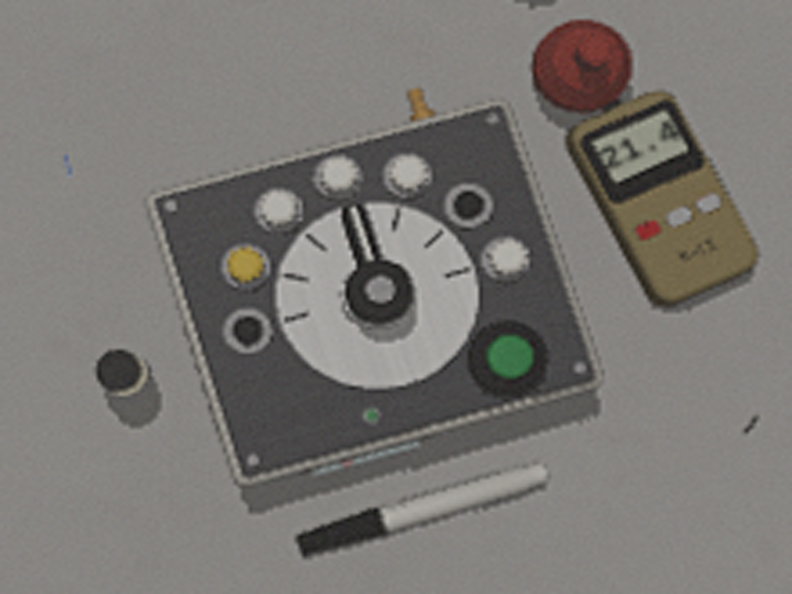

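The top view shows the lever (tip 355,205 in the crop, hub 380,288) at the 0° well. The yellow cap (245,265) is at +60°, next to the end plug at +90° (247,330), and the button is at (510,355). That means two clicks counter-clockwise. Next I fit the sampler's pose.

```bash
cat >> h.py <<'E'
from scipy.optimize import least_squares
def w2(r,deg,z): a=np.radians(deg); return [r*np.cos(a),r*np.sin(a),z]
def S2W(p,X): c,s=np.cos(p[2]),np.sin(p[2]); return np.array([p[0]+c*X[0]-s*X[1],p[1]+s*X[0]+c*X[1],X[2]])
E
python3 - <<'E'
from h import *
P=[((380,288),[0,0,.0965]),((510,355),[-.052,-.052,.078]),((245,265),w2(.068,60,.077)),((278,208),w2(.068,30,.077)),((338,173),w2(.068,0,.077)),((408,170),w2(.068,-30,.077)),((508,255),w2(.068,-90,.077)),
((152,197),[.089,.098,.06]),((505,103),[.089,-.098,.06]),((600,382),[-.081,-.098,.06]),((243,483),[-.081,.098,.06])]
m=camera_model('top')
px=[(200+(y+.5)/3.3-.5,230+(x+.5)/3.6-.5) for (x,y),_ in P]
f=lambda p: np.concatenate([np.array(pix('top',S2W(p,np.array(X)),m))-q for (_,X),q in zip(P,px)])
r=least_squares(f,[.54,-.13,.26],x_scale=.01,loss='soft_l1'); p=r.x
print(p,np.degrees(p[2]));print(np.round(f(p).reshape(-1,2),1).tolist())
for n,X in dict(button=[-.052,-.052,.078],fresh=w2(.068,60,.07),hub=[0,0,.0965]).items():
    W=S2W(p,X); print(n,W,pix('scene',W))
tip=(200+205/3.3,230+355/3.6); t=atz('top',tip,.0955)-p[0]*np.array([1,0,0])-p[1]*np.array([0,1,0]); print('lever deg',np.degrees(np.arctan2(t[1],t[0])-p[2]),np.hypot(*t[:2]))
E
```

```text
[ 0.53244493 -0.12985702  0.31527038] 18.06366199950348
[[0.4, 0.2], [0.0, 0.2], [-0.1, 0.1], [-0.1, 0.1], [0.1, -0.1], [0.3, -0.1], [-0.0, 0.1], [-1.0, -3.4], [-3.7, 0.4], [0.1, 3.2], [2.4, -1.2]]
button [ 0.4991317 -0.1954179  0.078    ] [np.float64(246.63575735245036), np.float64(384.84287323721196)]
fresh [ 0.54650901 -0.06332732  0.07      ] [np.float64(282.3137284473259), np.float64(318.09746561450663)]
hub [ 0.53244493 -0.12985702  0.0965    ] [np.float64(250.77135154339945), np.float64(348.17908535492404)]
lever deg -2.698485012721448 0.046143365457192956
```

Call:
arm_command(motion=[[0,0,0,0,0,0,-0.1257],[0,0,0,0,0,0,-0.1257],[0,0,0,0,0,0,-0.1257],[0,0,0,0,0,0,-0.1257],[0,0,0,0,0,0,-0.1257],[0,0,0,0,0,0,-0.1257],[0,4.9,48,0,0,0,0],[0,4.9,48,0,0,0,0]])

```text
time_s: 1.8
tcp_pos: [0.3093, 0.474, 0.2299]
ee_rot: [[0.953, 0.303, -0.0], [0.303, -0.953, -0.001], [-0.0, 0.001, -1.0]]
wrist_force: [0.2, 0.1, 0.4]
gripper_width: 0.36
gripper_force: 0.0
```

Call:
arm_command(motion=[[0,4.9,48,0,0,0,0],[0,4.9,48,0,0,0,0],[0,4.9,48,0,0,0,0],[0,4.9,48,0,0,0,0],[0,4.9,48,0,0,0,0],[0,4.9,48,0,0,0,0],[0,4.9,48,0,0,0,0],[0,4.9,48,0,0,0,0]])

```text
time_s: 2.6
tcp_pos: [0.4627, 0.1182, 0.2311]
ee_rot: [[0.954, 0.301, 0.001], [0.301, -0.954, 0.001], [0.001, -0.0, -1.0]]
wrist_force: [1.3, 0.7, -0.2]
gripper_width: 0.008
gripper_force: 0.0
```

Call:
arm_command(motion=[[0,4.9,48,0,0,0,0],[0,4.9,48,0,0,0,0],[0,4.9,48,0,0,0,0],[0,4.9,48,0,0,0,0],[0,4.9,48,0,0,0,0],[0,0,0,0,0,0,0],[0,0,0,0,0,0,0]])

```text
time_s: 3.3
tcp_pos: [0.5576, -0.1026, 0.23]
ee_rot: [[0.955, 0.298, -0.001], [0.298, -0.955, 0.0], [-0.001, -0.0, -1.0]]
wrist_force: [-0.2, -0.3, 0.4]
gripper_width: 0.003
gripper_force: 0.0
```

Run:
```python
from h import *
s=sense(); print(s['time_s'],s['tcp_pos'],s['ee_rot'])
p=[.53244,-.12986,.31527]
save('wrist','w1'); m=camera_model('wrist'); print(m['R'],m['t'])
for n in ['hub_top','lever_tip','pump_button_top','fresh_tube']: print(n,[(round(d['p'],2),d['location']) for d in find_in(n,'wrist')[:2]])
for n,X in dict(button=[-.052,-.052,.078],fresh=w2(.068,60,.077),hub=[0,0,.0965]).items():
    print(n,pix('wrist',S2W(p,X),m))
```

```text
3.3 [ 0.55762788 -0.10259325  0.22999524] [[ 9.54526811e-01  2.98123422e-01 -9.95886126e-04]
 [ 2.98123730e-01 -9.54527219e-01  1.73413913e-04]
 [-8.98901665e-04 -4.62425516e-04 -9.99999489e-01]]
[[ 0.30059975 -0.95374971 -0.00113296]
 [-0.92198035 -0.29089042  0.25560713]
 [-0.2441148  -0.07579087 -0.96678007]] [-0.2638128   0.45234021  0.51800238]
hub_top [(0.7, [255.2, 347.5])]
lever_tip [(0.72, [257.1, 347.1])]
pump_button_top []
fresh_tube [(0.72, [221.4, 273.0])]
button [np.float64(321.4190181703125), np.float64(407.6324421329592)]
fresh [np.float64(223.14616277849206), np.float64(272.6044234742874)]
hub [np.float64(271.2204533530719), np.float64(348.123719701566)]
```

View pics/w1.png

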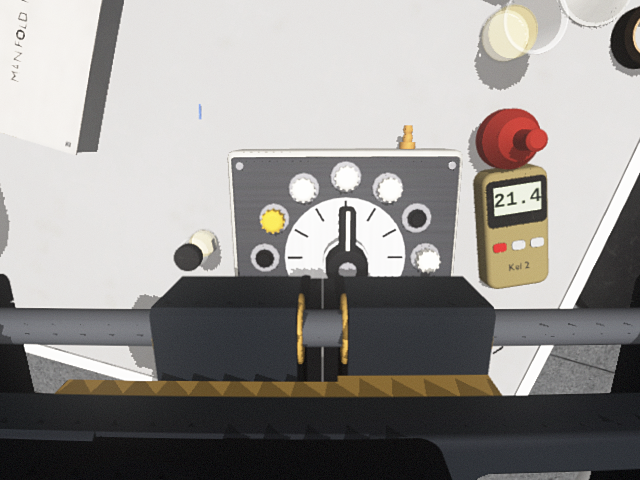

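The wrist view shows the lever pointing up at (348,210), the 0° well. The yellow cap is at (273,221), the second well to its left at +60°, and nothing is in the way. I'll refine the pose from this closer picture.

Run:
```python
from h import *
P=[((346,176),w2(.068,0,.075)),((303,187),w2(.068,30,.075)),((388,187),w2(.068,-30,.075)),((273,220),w2(.068,60,.075)),((427,258),w2(.068,-90,.075)),((264.5,258),w2(.068,90,.063)),((417,218),w2(.068,-60,.063)),((230,152),[.089,.098,.06]),((463,152),[.089,-.098,.06])]
m=camera_model('wrist')
f=lambda p: np.concatenate([np.array(pix('wrist',S2W(p,np.array(X)),m))-[y,x] for (x,y),X in P])
r=least_squares(f,[.53,-.13,.31],x_scale=.01,loss='soft_l1'); p=r.x
print(p,np.degrees(p[2]));print(np.round(f(p).reshape(-1,2),1).tolist())
t=atz('wrist',(208,347.5),.0955)-[p[0],p[1],0]; print('lever',np.degrees(np.arctan2(t[1],t[0])-p[2]),np.hypot(*t[:2]))
```

```text
[ 0.53404439 -0.12737824  0.31671503] 18.146434627391866
[[0.9, 0.1], [2.0, -0.5], [1.3, 1.4], [0.4, -1.0], [1.8, 1.3], [-1.2, 0.2], [-1.7, -1.0], [-2.0, -6.9], [-3.9, 3.9]]
lever 6.268028823675834e-05 0.0472039876370193
```

Call:
arm_command(motion=[[0,3.5,25.5,0,0,0,-0.01],[0,3.6,25.4,0,0,0,0],[0,0,0,35,0,0,0],[0,0,0,35,0,0,0],[0,0,0,35,0,0,0],[0,0,0,24,0,0,0],[0,0,0,10,0,0,0],[0,0,0,0,0,0,0]])

```text
time_s: 4.35
tcp_pos: [0.5794, -0.147, 0.0906]
ee_rot: [[0.95, 0.311, -0.003], [0.311, -0.95, -0.0], [-0.002, -0.001, -1.0]]
wrist_force: [-0.2, 0.4, 0.8]
gripper_width: 0.004
gripper_force: 0.0
```

Run:
```python
from h import *
s=sense(); print(s['time_s'],s['tcp_pos'],s['ee_rot'][0],s['wrist_force'])
im=save('scene','s1'); a=im[190:350,260:440,::-1]; cv2.imwrite('pics/s1c.png',cv2.resize(a,None,fx=3.6,fy=3.6,interpolation=2))
```

```text
4.35 [ 0.57944066 -0.14699241  0.09057734] [ 0.95024495  0.31149292 -0.00258717] [-0.23686697  0.40950551  0.80492571]
```

View pics/s1c.png

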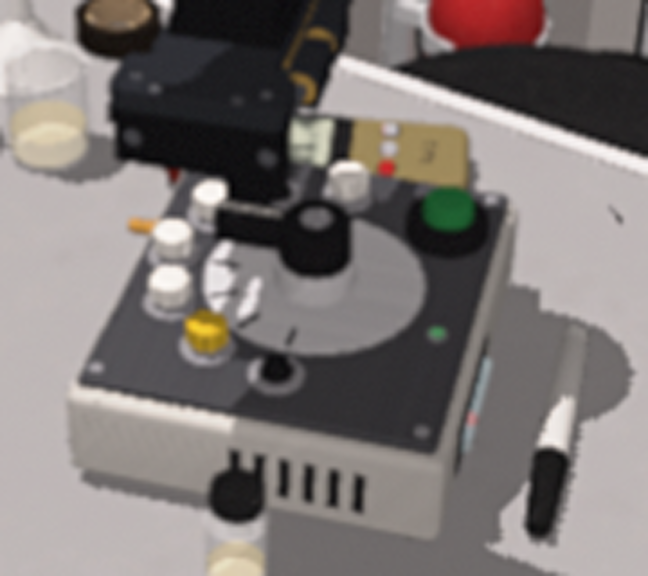

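The closed finger stands beside the lever on its -y side, clear of the caps. I'll now close the gap.

Call:
arm_command(motion=[[0,0,-2,0,0,0,0],[0,0,-2,0,0,0,0],[0,0,-2,0,0,0,0],[0,0,-2,0,0,0,0],[0,0,-1,0,0,0,0],[0,0,-1,0,0,0,0]])

```text
time_s: 5.0
tcp_pos: [0.5769, -0.1382, 0.0917]
ee_rot: [[0.951, 0.31, 0.0], [0.31, -0.951, -0.0], [0.0, 0.0, -1.0]]
wrist_force: [-0.4, 0.0, 0.3]
gripper_width: 0.007
gripper_force: 0.0
```

Call:
arm_command(motion=[[0,1.1,-2.0,0,0,0,-0.0524],[0,1.1,-2.0,0,0,0,-0.0524]])

```text
time_s: 5.2
tcp_pos: [0.5776, -0.1338, 0.0915]
ee_rot: [[0.912, 0.41, -0.0], [0.41, -0.912, -0.0], [-0.0, 0.0, -1.0]]
wrist_force: [-0.1, -0.3, 0.3]
gripper_width: 0.003
gripper_force: 0.0
```

Call:
arm_command(motion=[[0,1.1,-2.0,0,0,0,-0.0524],[0,1.1,-2.0,0,0,0,-0.0524]])

```text
time_s: 5.4
tcp_pos: [0.578, -0.1297, 0.0916]
ee_rot: [[0.864, 0.503, -0.0], [0.503, -0.864, -0.001], [-0.001, 0.001, -1.0]]
wrist_force: [0.0, -3.8, -0.5]
gripper_width: 0.007
gripper_force: 1.4
```

Call:
arm_command(motion=[[0,1.1,-2.0,0,0,0,-0.0524],[0,1.1,-2.0,0,0,0,-0.0524]])

```text
time_s: 5.6
tcp_pos: [0.5778, -0.1254, 0.0916]
ee_rot: [[0.807, 0.591, 0.0], [0.591, -0.807, -0.001], [-0.001, 0.001, -1.0]]
wrist_force: [0.7, -3.1, -0.5]
gripper_width: 0.004
gripper_force: 1.4
```

Call:
arm_command(motion=[[0,1.1,-2.0,0,0,0,-0.0524],[0,1.1,-2.0,0,0,0,-0.0524]])

```text
time_s: 5.8
tcp_pos: [0.577, -0.1204, 0.0915]
ee_rot: [[0.741, 0.672, -0.0], [0.672, -0.741, -0.0], [-0.0, 0.0, -1.0]]
wrist_force: [0.7, -0.5, -0.4]
gripper_width: 0.004
gripper_force: 0.0
```

Run:
```python
from h import *
s=sense(); print(s['time_s'],s['tcp_pos'],s['wrist_force'])
im=save('scene','s2'); a=im[190:350,260:440,::-1]; cv2.imwrite('pics/s2c.png',cv2.resize(a,None,fx=3.6,fy=3.6,interpolation=2))
```

```text
5.8 [ 0.57697437 -0.12040654  0.09149474] [ 0.70820647 -0.54087842 -0.3737514 ]
```

View pics/s2c.png

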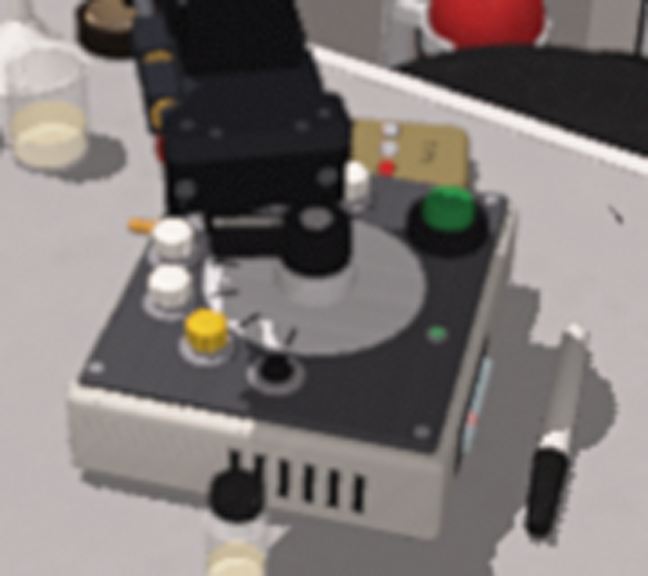

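The lever has moved to about halfway, with its tip at (215,237), and the force is falling. I'll push on gently to the first click.

Call:
arm_command(motion=[[0,0.6,-2.0,0,0,0,-0.02],[0,0.6,-2.0,0,0,0,-0.02],[0,0,0,0,0,0,0],[0,0,0,0,0,0,0]])

```text
time_s: 6.25
tcp_pos: [0.5752, -0.1163, 0.0916]
ee_rot: [[0.715, 0.699, 0.0], [0.699, -0.715, -0.0], [0.0, 0.0, -1.0]]
wrist_force: [0.5, 0.4, 0.1]
gripper_width: 0.004
gripper_force: 0.0
```

Run:
```python
from h import *
s=sense(); print(s['time_s'],s['tcp_pos'],s['wrist_force'])
im=save('scene','s3'); a=im[190:350,260:440,::-1]; cv2.imwrite('pics/s3c.png',cv2.resize(a,None,fx=3.6,fy=3.6,interpolation=2))
```

```text
6.25 [ 0.57521378 -0.11631453  0.09159768] [0.48244508 0.41759661 0.1285772 ]
```

View pics/s3c.png

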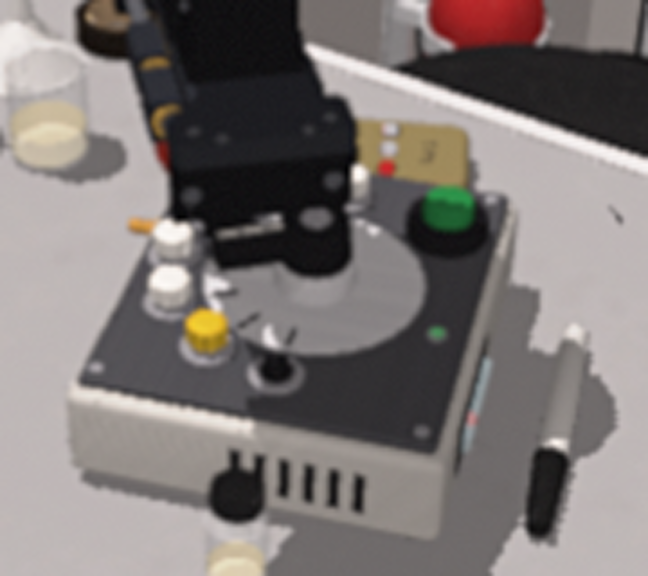

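The lever tip is now near (220,250) in the crop. I'll work out which angle that is.

Run:
```python
from h import *
p=[.533,-.1285,.3159]
for a in (0,8,15,22,30,38,45,60):
    r,c=pix('scene',S2W(p,w2(.0475,a,.0955))); print(a,round((c-260)*3.6),round((r-190)*3.6))
r,c=pix('scene',S2W(p,[0,0,.0965])); print('hub',round((c-260)*3.6),round((r-190)*3.6))
```

```text
0 213 205
8 210 213
15 209 221
22 210 229
30 212 238
38 217 246
45 223 254
60 240 268
hub 315 220
```

The white line's end at (218,237) matches 30°, and the force is zero, so the first click is done. Now the second.

Call:
arm_command(motion=[[0,1.1,-2.0,0,0,0,-0.0524],[0,1.1,-2.0,0,0,0,-0.0524],[0,1.1,-2.0,0,0,0,-0.0524],[0,1.1,-2.0,0,0,0,-0.0524]])

```text
time_s: 6.7
tcp_pos: [0.5723, -0.1082, 0.0916]
ee_rot: [[0.552, 0.834, 0.001], [0.834, -0.552, -0.001], [-0.0, 0.001, -1.0]]
wrist_force: [1.4, -2.3, -0.3]
gripper_width: 0.005
gripper_force: 1.1
```

Call:
arm_command(motion=[[0,1.1,-2.0,0,0,0,-0.0524],[0,1.1,-2.0,0,0,0,-0.0524]])

```text
time_s: 6.9
tcp_pos: [0.5706, -0.1046, 0.0918]
ee_rot: [[0.461, 0.887, 0.002], [0.887, -0.461, -0.001], [-0.0, 0.002, -1.0]]
wrist_force: [2.3, -3.8, -1.6]
gripper_width: 0.003
gripper_force: 1.5
```

Call:
arm_command(motion=[[0,0.8,-1.5,0,0,0,-0.0393]])

```text
time_s: 7.0
tcp_pos: [0.5696, -0.1031, 0.0918]
ee_rot: [[0.427, 0.904, 0.002], [0.904, -0.427, -0.001], [-0.0, 0.002, -1.0]]
wrist_force: [0.9, -2.9, -0.7]
gripper_width: 0.006
gripper_force: 1.2
```

Call:
arm_command(motion=[[0,0.6,-1.8,0,0,0,-0.02]])

```text
time_s: 7.1
tcp_pos: [0.568, -0.1016, 0.0918]
ee_rot: [[0.409, 0.912, 0.001], [0.912, -0.409, -0.001], [-0.0, 0.001, -1.0]]
wrist_force: [2.3, -0.5, 1.0]
gripper_width: 0.003
gripper_force: 0.7
```

Call:
arm_command(motion=[[0,0.6,-1.8,0,0,0,-0.02]])

```text
time_s: 7.2
tcp_pos: [0.566, -0.0998, 0.0916]
ee_rot: [[0.391, 0.92, -0.0], [0.92, -0.391, 0.0], [0.0, -0.0, -1.0]]
wrist_force: [-0.6, 0.4, 0.4]
gripper_width: 0.001
gripper_force: 0.0
```

Call:
arm_command(motion=[[0,0,0,0,0,0,0],[0,0,0,0,0,0,0]])

```text
time_s: 7.4
tcp_pos: [0.5659, -0.0996, 0.0915]
ee_rot: [[0.392, 0.92, -0.0], [0.92, -0.392, 0.0], [0.0, -0.0, -1.0]]
wrist_force: [0.2, 0.0, -0.5]
gripper_width: 0.005
gripper_force: 0.0
```

Run:
```python
from h import *
s=sense(); print(s['time_s'],s['tcp_pos'],s['wrist_force'])
im=save('scene','s4'); a=im[190:350,260:440,::-1]; cv2.imwrite('pics/s4c.png',cv2.resize(a,None,fx=3.6,fy=3.6,interpolation=2))
```

```text
7.4 [ 0.5658777  -0.09959781  0.09148648] [ 0.21640988  0.03504223 -0.51597622]
```

View pics/s4c.png

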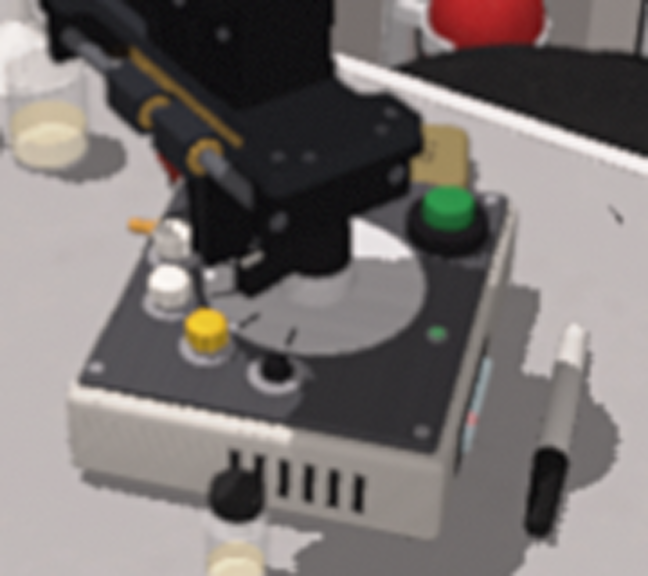

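The lever now points at the yellow cap, with its end at about (245,268), the 60° prediction. The force is zero. I'll back off, rise, and move over the button.

Call:
arm_command(motion=[[0,0,4,0,0,0,0],[0,0,4,0,0,0,0],[0,0,0,-30,0,0,0],[0,0,0,-30,0,0,0],[0,-38,-10.6,0,0,0,0],[0,-38,-10.6,0,0,0,0],[0,-37,-10.6,0,0,0,0],[0,0,0,0,0,0,0]])

```text
time_s: 8.25
tcp_pos: [0.4972, -0.1969, 0.1516]
ee_rot: [[0.396, 0.918, -0.002], [0.918, -0.396, 0.0], [-0.0, -0.002, -1.0]]
wrist_force: [0.4, 0.2, -0.0]
gripper_width: 0.007
gripper_force: 0.0
```

Call:
arm_command(motion=[[0,0,0,0,0,0,0]])

```text
time_s: 8.35
tcp_pos: [0.4999, -0.1953, 0.1518]
ee_rot: [[0.393, 0.919, 0.001], [0.919, -0.393, -0.0], [0.0, 0.001, -1.0]]
wrist_force: [-0.2, 0.8, 0.8]
gripper_width: 0.008
gripper_force: 0.0
```

Run:
```python
from h import *
s=sense(); print(s['time_s'],s['tcp_pos'],s['wrist_force'])
ims=[]
im=save('scene','s5'); ims.append(cv2.resize(im[190:350,260:440,::-1],(400,356),interpolation=2))
im=save('top','t5'); ims.append(cv2.resize(im[220:360,240:400,::-1],(400,356),interpolation=2))
cv2.imwrite('pics/c5.png',np.hstack(ims))
```

```text
8.35 [ 0.4999229  -0.19533314  0.15184051] [-0.1624483   0.84856536  0.76854113]
```

View pics/c5.png

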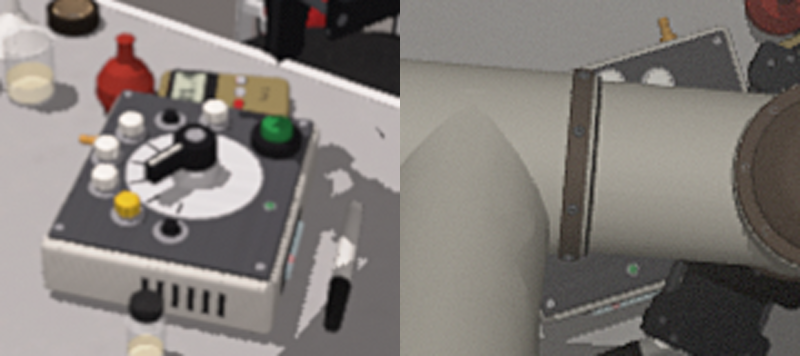

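The lever's end at (150,165) scales to (243,267), so it is at 60° on the fresh tube. I'll check that the gripper shows where it should over the button.

Run:
```python
from h import *
s=sense(); x=s['tcp_pos']
for z in (.078,.144,.2):
    r,c=pix('scene',np.array([x[0],x[1],z])); print(z,(c-260)*2.222,(r-190)*2.222)
    r,c=pix('scene',np.array([.4997,-.1941,z])); print(z,(c-260)*2.222,(r-190)*2.222)
```

```text
0.078 274.8990854531888 125.85860470728923
0.078 275.91993147024095 126.45678907551962
0.144 280.72224953561766 53.44955547540777
0.144 281.791911687864 54.02282021255378
0.2 286.00008526663925 -13.034552956500255
0.2 287.1143585877697 -12.488566676711793
```

The fingertip is where predicted, above the button, so I'll go down.

Call:
arm_command(motion=[[0,0,0,25,0,0,0],[0,0,0,25,0,0,0],[0,0,0,10,0,0,0],[0,0,0,2,0,0,0],[0,0,0,2,0,0,0],[0,0,0,2,0,0,0],[0,0,0,1.5,0,0,0]])

```text
time_s: 9.15
tcp_pos: [0.5005, -0.1943, 0.085]
ee_rot: [[0.391, 0.92, 0.002], [0.92, -0.391, -0.0], [0.001, 0.002, -1.0]]
wrist_force: [-1.9, 3.0, 4.2]
gripper_width: 0.006
gripper_force: 2.2
```

Call:
arm_command(motion=[[0,0,0,1.5,0,0,0],[0,0,0,1.5,0,0,0]])

```text
time_s: 9.35
tcp_pos: [0.5007, -0.1944, 0.0841]
ee_rot: [[0.391, 0.921, 0.002], [0.921, -0.391, -0.001], [-0.0, 0.002, -1.0]]
wrist_force: [-7.8, 7.2, 25.0]
gripper_width: 0.004
gripper_force: 12.6
```

Call:
arm_command(motion=[[0,0,0,1,0,0,0],[0,0,0,0,0,0,0]])

```text
time_s: 9.55
tcp_pos: [0.5006, -0.1944, 0.0841]
ee_rot: [[0.39, 0.921, 0.002], [0.921, -0.39, -0.001], [0.0, 0.002, -1.0]]
wrist_force: [-7.9, 7.2, 22.5]
gripper_width: 0.003
gripper_force: 11.6
```

It stopped 4 mm above the expected depth at 22 N with a sideways force, so I'll look before going on.

Run:
```python
from h import *
s=sense(); print(s['time_s'],s['tcp_pos'],s['wrist_force'],s['moment'],s['joints'],s['effort'])
im=save('scene','s6'); cv2.imwrite('pics/c6.png',cv2.resize(im[140:280,300:480,::-1],(771,600),interpolation=2))
```

```text
9.55 [ 0.50061949 -0.1943636   0.08408997] [-7.87949655  7.18583716 22.46568312] [ 2.07466726  2.21811898 -0.02525853] [-3.88220685e+00  2.24387211e+01 -2.29547908e+01  6.11097626e-02
 -4.44745928e+01  1.60864896e+02] [-1.99699000e+00 -2.35497880e+01  1.21607682e+01  2.78144851e+00
  2.42210045e+00  6.74360170e-03]
```

View pics/c6.png

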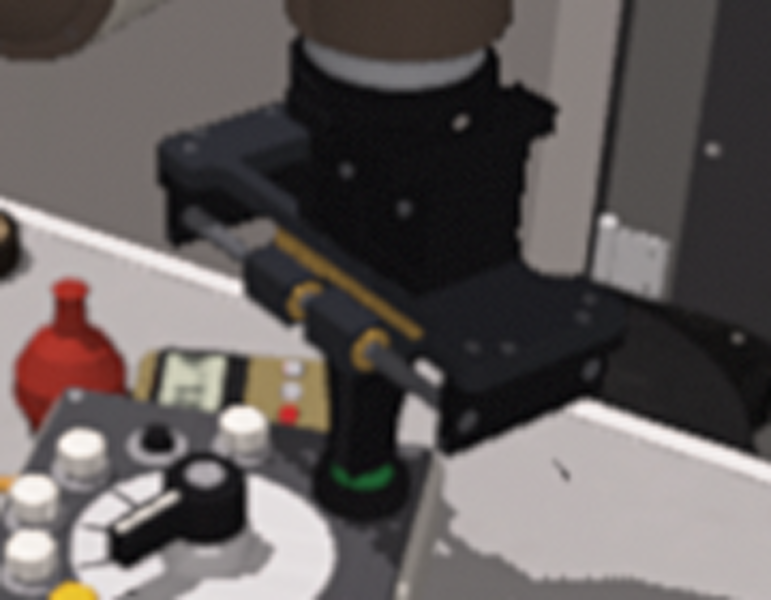

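The fingertip sits squarely on the button, with the green nearly gone at (365,478), and nothing else is touched. Force of 4 N at z=0.085 and a hard stop at 0.0841 fit full travel. I'll ease the load, check that the depth stays the same, and hold.

Call:
arm_command(motion=[[0,0,0,-0.8,0,0,0],[0,0,0,0,0,0,0]])

```text
time_s: 9.8
tcp_pos: [0.5006, -0.1944, 0.0842]
ee_rot: [[0.391, 0.92, 0.002], [0.92, -0.391, -0.001], [0.0, 0.003, -1.0]]
wrist_force: [-5.9, 6.9, 19.5]
gripper_width: 0.003
gripper_force: 9.3
```

Call:
arm_command(motion=[[0,0,0,-0.8,0,0,0],[0,0,0,0,0,0,0]])

```text
time_s: 10.0
tcp_pos: [0.5006, -0.1943, 0.0843]
ee_rot: [[0.391, 0.92, 0.002], [0.92, -0.391, -0.0], [0.001, 0.002, -1.0]]
wrist_force: [-4.5, 5.3, 14.6]
gripper_width: 0.005
gripper_force: 7.3
```

The stop is hard, since the depth is steady as the load eases. Now I hold.

Call:
arm_command(motion=[[0,0,0,0,0,0,0],[0,0,0,0,0,0,0],[0,0,0,0,0,0,0],[0,0,0,0,0,0,0],[0,0,0,0,0,0,0],[0,0,0,0,0,0,0],[0,0,0,0,0,0,0],[0,0,0,0,0,0,0]])

```text
time_s: 10.8
tcp_pos: [0.5006, -0.1943, 0.0842]
ee_rot: [[0.391, 0.92, 0.002], [0.92, -0.391, -0.0], [0.0, 0.002, -1.0]]
wrist_force: [-4.7, 5.3, 15.0]
gripper_width: 0.005
gripper_force: 7.4
```

Call:
arm_command(motion=[[0,0,0,0,0,0,0],[0,0,0,0,0,0,0],[0,0,0,0,0,0,0],[0,0,0,0,0,0,0],[0,0,0,0,0,0,0],[0,0,0,0,0,0,0],[0,0,0,0,0,0,0],[0,0,0,0,0,0,0]])

```text
time_s: 11.6
tcp_pos: [0.5006, -0.1943, 0.0842]
ee_rot: [[0.391, 0.92, 0.002], [0.92, -0.391, -0.0], [0.0, 0.002, -1.0]]
wrist_force: [-4.2, 4.5, 14.7]
gripper_width: 0.005
gripper_force: 7.4
```

Call:
arm_command(motion=[[0,0,0,0,0,0,0],[0,0,0,0,0,0,0],[0,0,0,0,0,0,0],[0,0,0,0,0,0,0],[0,0,0,0,0,0,0],[0,0,0,0,0,0,0],[0,0,0,0,0,0,0]])

```text
time_s: 12.3
tcp_pos: [0.5006, -0.1943, 0.0842]
ee_rot: [[0.391, 0.92, 0.002], [0.92, -0.391, -0.0], [0.0, 0.002, -1.0]]
wrist_force: [-5.1, 5.0, 15.0]
gripper_width: 0.003
gripper_force: 7.4
```

Call:
arm_command(motion=[[0,0,0,-2.5,0,0,0],[0,0,0,0,0,0,0]])

```text
time_s: 12.5
tcp_pos: [0.5006, -0.1944, 0.0854]
ee_rot: [[0.392, 0.92, 0.002], [0.92, -0.392, -0.0], [0.001, 0.002, -1.0]]
wrist_force: [-1.4, 2.4, 3.0]
gripper_width: 0.003
gripper_force: 2.1
```

Call:
arm_command(motion=[[0,0,0,-2,0,0,0],[0,0,0,0,0,0,0]])

```text
time_s: 12.7
tcp_pos: [0.5006, -0.1945, 0.0867]
ee_rot: [[0.392, 0.92, 0.002], [0.92, -0.392, -0.0], [0.001, 0.002, -1.0]]
wrist_force: [-0.0, 1.9, 3.9]
gripper_width: 0.005
gripper_force: 1.7
```

Call:
arm_command(motion=[[0,0,0,-2,0,0,0],[0,0,0,0,0,0,0]])

```text
time_s: 12.9
tcp_pos: [0.5006, -0.1946, 0.0884]
ee_rot: [[0.392, 0.92, 0.001], [0.92, -0.392, -0.0], [0.0, 0.001, -1.0]]
wrist_force: [1.7, 1.3, 2.4]
gripper_width: 0.003
gripper_force: 1.3
```

Call:
arm_command(motion=[[0,0,0,-2,0,0,0],[0,0,0,0,0,0,0]])

```text
time_s: 13.1
tcp_pos: [0.5004, -0.1947, 0.0903]
ee_rot: [[0.392, 0.92, 0.001], [0.92, -0.392, -0.0], [-0.0, 0.001, -1.0]]
wrist_force: [1.5, 0.3, 2.1]
gripper_width: 0.005
gripper_force: 0.7
```

On release the spring force fell gradually from the stop over about 6 mm, so the press was full and lasted more than 2 s. I'll withdraw upward and check.

Call:
arm_command(motion=[[0,0,0,-5,0,0,0],[0,0,0,-25,0,0,0],[0,0,0,-40,0,0,0],[0,0,0,-40,0,0,0],[0,0,0,0,0,0,0],[0,0,0,0,0,0,0],[0,0,0,0,0,0,0]])

```text
time_s: 13.8
tcp_pos: [0.4987, -0.1944, 0.1989]
ee_rot: [[0.392, 0.92, -0.003], [0.92, -0.392, 0.001], [-0.001, -0.003, -1.0]]
wrist_force: [0.3, -0.9, -0.5]
gripper_width: 0.008
gripper_force: 0.0
```

Run:
```python
from h import *
s=sense(); print(s['time_s'],s['tcp_pos'],s['wrist_force'])
im=save('scene','s7'); cv2.imwrite('pics/c7.png',cv2.resize(im[190:350,260:440,::-1],(648,576),interpolation=2))
```

```text
13.8 [ 0.4987487  -0.19436208  0.19892908] [ 0.32199346 -0.88422152 -0.50418577]
```

View pics/c7.png

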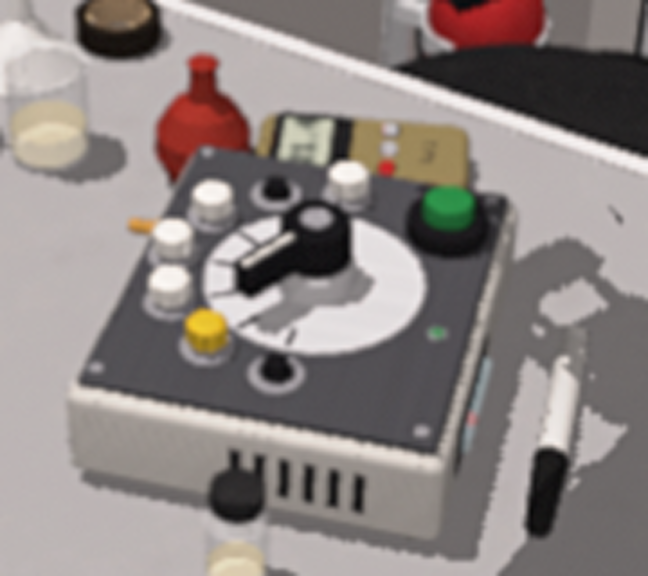

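The lever rests with its end at (241,267), which is 60°, the yellow-cap well; the 30° rest would be at (212,238). The green button is up at (448,208), the bystanders are where they were, and the arm is clear.

```bash
python3 -c "
from station import *
print(finish_job())"
```

```text
the job is handed in; nothing more can be done
None
```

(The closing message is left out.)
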